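# Sort the coffee nook's whisk, scoop and tin into their places

### The job

Tidy the coffee nook by sorting the three things left out: the whisk goes flat into the long notched tray, the loose wooden scoop into the box that already holds a scoop, and the loose tin, standing upright, into the box that already holds a tin. The whisk is half under the little riser: draw it out by the end of its handle, leave it lying on the table wholly out from under the riser and let go, then take it again by its middle, lift it and lay it in the tray. Leave everything else where it is.

Things in the scene. Friction and masses are not known exactly. Their poses are not given: they have to be found in the camera images.
- whisk_mid (a point): middle of the steel whisk to be put away, on its axis, 7 mm above what it lies on. Whisk 200 mm long, flat; x runs from handle end to wire end, z up when lying flat. The handle (100 mm behind this point to 20 mm ahead) is a bar 16 mm wide, 14 mm high; the flat wire loops (15 to 100 mm ahead) are up to 33 mm wide, 5 mm high.
- whisk_end (a point): point on the whisk's handle 20 mm from its end (80 mm behind whisk_mid), 7 mm up, same axes. At the start the whisk lies on the table, wires under the riser, and only 65 to 75 mm of the handle sticks out in front of the riser: this is the part in reach
- whisk_tip (a point): outermost point of the whisk's wire end, 100 mm ahead of whisk_mid, 3 mm above what it lies on
- whisk: the same whisk, about 130 g; origin on its underside below whisk_mid, same axes
- riser: fixed low wooden bridge: board 150 mm deep (x), 180 mm wide (y), 15 mm thick, top 60 mm and underside 45 mm above the table, on two 15 mm side walls; a mug stands on it. Origin: on the table below the middle of its front edge; x points away from the robot into its depth, so what lies in front of it has negative x.
- trough: fixed long narrow tray of pale wood for the whisk: outside 232 (x) by 64 mm (y), inside 220 by 52 mm, floor 5 mm thick, rim 40 mm high. The middle 90 mm of both long walls is cut away down to the floor to let fingers in. Origin: centre of its underside, z up. Its x lies roughly along world y.
- scoop_handle (a point): middle of the loose wooden coffee scoop's handle, 26 mm above what it stands on and 50 mm along the scoop's +x from the bowl's axis. The handle is level, 12 mm wide, 10 mm high (21 to 31 mm up), along x, and ends 78 mm from the bowl's axis. The scoop stands on its bowl, on the table at the start.
- scoop_bowl (a point): centre of the loose scoop's round flat-bottomed bowl (44 mm across, 32 mm high), 16 mm above its underside, same axes
- scoop: the loose scoop, 45 g; origin at the centre of the bowl's underside, x towards the handle's end
- tin_center (a point): centre of the loose round spice tin, 30 mm above its underside: 50 mm across (its lid, the top 12 mm, 52 mm), 60 mm high, about 120 g, standing upright on the table at the start
- tin: the loose tin; origin at the centre of its underside, z up
- scoop_box: fixed shallow open box of pale wood, 180 (its x) x 140 (its y) x 40 mm high outside, walls and floor 6 mm thick; origin: centre of its underside, z up. A scoop already stands in its far (+x) half, about 50 mm from the centre, handle along the box's y; the near (-x) half is free.
- tin_box: fixed shallow open box of pale wood, 180 (its x) x 140 (its y) x 40 mm high outside, walls and floor 6 mm thick; origin: centre of its underside, z up. Same kind of box as scoop_box; each may be left or right. A tin already stands in its far (+x) half, about 45 mm from the centre; the near (-x) half is free.
- stored_scoop: the scoop that is already in the scoop box, same shape as the loose one; origin at its bowl's underside
- stored_tin: the tin that is already in the tin box, same shape as the loose one; origin at the centre of its underside
- mug: white ceramic mug, 80 mm across, 90 mm high, standing on the table; origin at the centre of its underside
- riser_mug: white ceramic mug, 76 mm across, 80 mm high, standing on the riser's top; origin at the centre of its underside
- carafe: glass carafe with a wooden collar, 110 mm across, 160 mm high; origin at the centre of its underside
- shaker: small white ceramic shaker, 36 mm across, 70 mm high, standing among the things to be sorted; origin at the centre of its underside
- spoon: pale wooden spoon, 170 mm long, lying crosswise beyond the long tray; origin on its underside

How it is judged (in metres and radians):
On the way, in this order (a step that is already met when the one before it is completed fails the run):
1. the whisk lies flat on the table, wholly out from under the riser, and is let go (x of whisk_tip in the frame of riser below 0.003 m and height (world z) of each of whisk_mid, whisk_tip below 0.015 m and contact force between whisk and the fingers below 0.05 N and linear speed of whisk below 0.02 m/s), for 0.15 s.
2. the whisk is lifted, held by its middle (height (world z) of whisk_mid above 0.035 m and distance between the grasp point and whisk_mid below 0.05 m and contact force between whisk and the fingers above 0.5 N), for 0.1 s.
3. the whisk lies in the notched tray, let go (x of whisk_mid in the frame of trough between -0.015 and 0.015 m and y of whisk_mid in the frame of trough between -0.022 and 0.022 m and z of whisk_mid in the frame of trough below 0.018 m and angle between the x axis of whisk and the x axis of trough, either way round below 0.2 rad and angle between whisk's own z axis and vertical below 0.15 rad and contact force between whisk and the fingers below 0.05 N and linear speed of whisk below 0.02 m/s), for 0.2 s.
At the end, for the whole second after the job is handed in: Whisk flat on the tray floor, middle within 15 mm along and 22 mm across of its centre, in line within 0.2 rad; loose scoop inside the scoop box, bowl down (centre under 35 mm, handle middle under 45 mm up); loose tin upright (0.12 rad) on the tin box floor; all released, at rest (all of step 3 and x of scoop_bowl in the frame of scoop_box between -0.084 and 0.084 m and y of scoop_bowl in the frame of scoop_box between -0.064 and 0.064 m and x of scoop_handle in the frame of scoop_box between -0.084 and 0.084 m and y of scoop_handle in the frame of scoop_box between -0.064 and 0.064 m and z of scoop_bowl in the frame of scoop_box below 0.035 m and z of scoop_handle in the frame of scoop_box below 0.045 m and contact force between each of scoop, tin and the fingers below 0.05 N and linear speed of each of scoop, tin below 0.02 m/s and x of tin_center in the frame of tin_box between -0.084 and 0.084 m and y of tin_center in the frame of tin_box between -0.064 and 0.064 m and z of tin_center in the frame of tin_box below 0.042 m and angle between tin's own z axis and vertical below 0.12 rad); the robot touches nothing.
It fails at once if a mug, the carafe, the shaker or the spoon is shifted more than 30 mm (distance of any of mug, riser_mug, carafe, shaker, spoon from where it was at the start of the episode above 0.03 m).
It fails at once if the stored scoop or stored tin is shifted more than 50 mm (distance of any of stored_scoop, stored_tin from where it was at the start of the episode above 0.05 m).
It also fails if it takes over 72 s, if anything falls off the work surface, if the arm or the gripper's body presses on something with over 40 N, if the wrist force passes 120 N, or if a joint passes its speed limit or range.

### The arm

A 6-joint arm with a two-finger parallel gripper is mounted at the origin on the work surface. World frame = base frame: x ahead of the robot, y to its left, z up, the work surface at z = 0. Lengths are in mm, angles in rad, forces in N, time in s.
With the tool pointing down it reaches from about 400 to 925 mm from the base axis. Payload 12.5 kg.
Tool frame: the origin (TCP) lies midway between the tips of the shut fingers; the grasp point (between the pads) lies 19 mm behind it (env.grip_depth is the distance from the TCP to the grasp point, in mm); z points along the fingers, y is the line along which they close (so a half turn about z gives the same grasp; the last joint's range is limited). The gripper opens to 95 mm and grips with 3 to 60 N. Pads are 20 mm wide; open, the fingers measure 119 mm over their backs; the gripper's body (75 mm by 180 mm) begins 59 mm behind the grasp point.
Start: joints at [1.203, 0.491, 1.559, -0, 1.092, -0.106], TCP at [161.744, 603.726, 214.661] pointing down, gripper open.
Joint ranges: [-3.1, 3.1], [-0.84, 2.19], [0.05, 2.79], [-1.13, 4.28], [0.06, 2.93], [-2.69, 2.69]. Speed limits (rad/s): [2.22, 2.22, 2.79, 3.14, 3.14, 3.14].

### API

Orientations are given as [roll, pitch, yaw] about the fixed x, y, z axes, in that order (R = Rz(yaw) Ry(pitch) Rx(roll)).
In Python, from cell import monitor, viewer, order, env gives the robot as it stands.
- The arm moves only by the tool move_arm, never from a script. Its argument "moves" is one flat list of numbers, 4 for each row, row after row: the shift along the tool's x, y, z normalised to -1 to 1, where 1 is 0.15 m, then the turn about the tool's z normalised to -1 to 1, where 1 is pi/2 rad. A call has 1 to 10 rows; each row shifts and turns the commanded pose from where the row before left it, along the tool's axes as they then stand; what a row does not reach is not made up. A row lasts 1/8 s, in which the tool goes at most 62.5 mm and 10.7 degrees, less where a joint would pass 70% of its speed; a pose out of reach is approached as far as the arm can. A call with a number of a shift or a turn outside -1 to 1 is refused whole. A call with a gripper value outside its range is refused whole. "claw" is the finger opening in mm, from 0 to 95.1, set as the call begins (left out, the last holds). The fingers move at their own pace and stop on an object; the grip force is fixed at half the most. Time passes only in rows, so rows that do not move let the fingers close. It gives the time, the measured TCP pose, the force, the opening and the grip force at its end, in the units of the state.
- monitor.state(): the state, without advancing time (a new reading comes with each control period).
- viewer.read_camera(name): name is "side" or "top"; returns the picture (480x640x3 uint8, red, green, blue); there is no depth.
- viewer.camera_info(name): a dict with "K" (3x3 intrinsics, pixels), "dist_coeffs" ([k1, k2, p1, p2, k3] as OpenCV has them; the pictures are not rectified), "camera_from_world" (4x4, takes a point from world to camera coordinates). Camera axes: x right, y down, z forward; pixel columns grow to the right and rows downward; lengths in mm; the calibration is good to about 2 mm. A picture is of the moment at which its call begins. camera_info takes no time and is no camera call.
- order.job_done(): hands the job in; it is judged then, once.
The state is a dict: "t": time; "joints": joint angles; "qvel": joint speeds; "tau": joint torques, N m; "eef_pos": TCP position; "tcp_rot": TCP orientation; "ft_force": force on the tool from outside, world axes, zero at the start; "moment": the same for the moment, N m; "opening": opening from 0.0 (shut) to 1.0 (fully open); "grip_force": force on a finger pad.
Only numpy, scipy, OpenCV 4.12 (cv2) and the standard library are available. Lean on these libraries where they do the work, as an engineer would, in place of code of your own. Each camera call takes 0.05 s, during which the arm holds its last target. There are 200 camera calls.

## Working session

There is one attempt and no reset: what is moved stays moved. The work goes in short steps, Python scripts to look and compute and a tool call to move; the robot and the scene stay as the last step left them, time stands still between calls to the robot, and variables do not carry over. Pictures are saved under pics/ and viewed, at most 10 in all, crops included, and the job is handed in when it is done.

Besides the shell and the picture viewer there is one more tool, called after "Emit:" by a JSON object that holds its "name" and its "arguments", one argument or row to a line. move_arm: Moves the arm, as the interface text tells. Scaled input: -1 to 1 covers 0.15 m each way for a shift and pi/2 rad each way for a turn. Its arguments: {"type":"object","properties":{"moves":{"type":"array"},"claw":{"type":"number"}},"required":["moves"]}

```bash
mkdir -p pics; cat > h.py <<'E'
import numpy as np, cv2
from cell import monitor, viewer, order, env
def ci(n):
    c=viewer.camera_info(n); return np.array(c["K"],float),np.array(c["dist_coeffs"],float),np.array(c["camera_from_world"],float)
def ray(n,uv,z):
    "pixels -> world points on plane z (mm)"
    K,d,T=ci(n); uv=np.array(uv,float).reshape(-1,1,2)
    p=cv2.undistortPoints(uv,K,d).reshape(-1,2)
    D=np.c_[p,np.ones(len(p))]@T[:3,:3]; C=-T[:3,:3].T@T[:3,3]
    return C+D*((z-C[2])/D[:,2])[:,None]
def proj(n,P):
    K,d,T=ci(n); return cv2.projectPoints(np.array(P,float).reshape(-1,1,3),cv2.Rodrigues(T[:3,:3])[0],T[:3,3],K,d)[0].reshape(-1,2)
def snap(n,f):
    im=cv2.cvtColor(np.array(viewer.read_camera(n)),cv2.COLOR_RGB2BGR); cv2.imwrite(f"pics/{f}.png",im); return im
E
python3 - <<'E'
from h import *
snap("top","t0");snap("side","s0")
np.set_printoptions(suppress=True,precision=2)
for n in("top","side"):
    K,d,T=ci(n);print(K[0,0],d,-T[:3,:3].T@T[:3,3],T[2,:3])
print(monitor.state())
E
```

```text
547.5964654569854 [-0.12  0.    0.    0.    0.  ] [ 431.3   -17.   1385.18] [ 0.12  0.   -0.99]
437.2434430477413 [-0.06  0.    0.    0.    0.  ] [433.97 708.77 606.11] [ 0.17 -0.79 -0.59]
{'t': 0.1, 'joints': array([ 1.2 ,  0.49,  1.56, -0.  ,  1.09, -0.11]), 'qvel': array([ 0., -0., -0., -0.,  0.,  0.]), 'tau': array([  0.  , -61.36, -25.86,   0.07,   0.05,  -0.  ]), 'eef_pos': array([161.67, 603.5 , 214.13]), 'tcp_rot': array([-3.14, -0.  ,  2.88]), 'ft_force': array([-0.36, -0.21,  0.31]), 'moment': array([-0.  ,  0.02,  0.02]), 'grip_force': 0.0, 'opening': 0.9982706956811838}
```

View pics/t0.png

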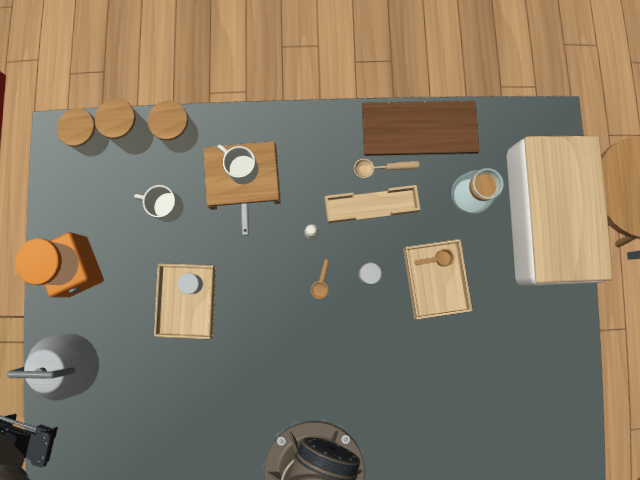

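View pics/s0.png

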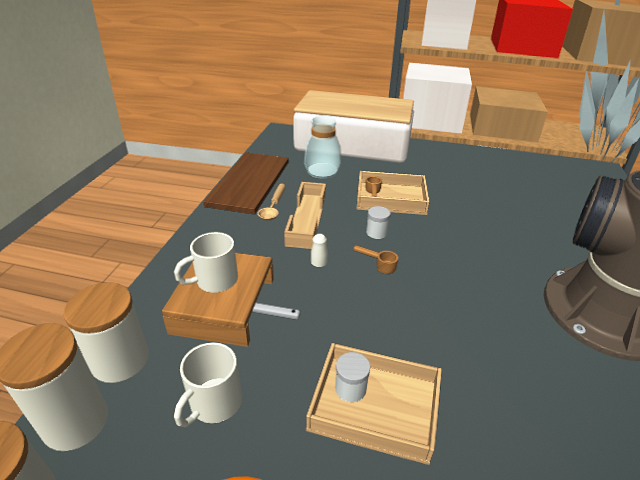

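The top view shows the whisk handle at (244,220), the riser's front edge at row ~205, the loose scoop's bowl at (319,290) with its handle towards (326,262), and the loose tin at (370,273). The tray is at (373,204), the tin box at (185,301), the scoop box at (438,279) and the shaker at (310,230). The side view agrees.

```bash
cat > m.py <<'E'
from h import *
np.set_printoptions(suppress=True,precision=1)
def blob(im,roi,kind):
    x0,y0,x1,y1=roi; c=im[y0:y1,x0:x1]; hsv=cv2.cvtColor(c,cv2.COLOR_BGR2HSV)
    b,g,r=[c[...,i].astype(int) for i in range(3)]
    m={'wood':(r-b>25),'light':(hsv[...,2]>125),'any':((r-b>25)|(hsv[...,2]>125))}[kind].astype(np.uint8)
    n,l,s,_=cv2.connectedComponentsWithStats(m); k=1+np.argmax(s[1:,4])
    yx=np.argwhere(l==k); return yx[:,::-1]+[x0,y0]
def rect(P):
    r=cv2.minAreaRect(P[:,:2].astype(np.float32)); return cv2.boxPoints(r),np.array(r[0]),np.array(r[1]),r[2]
E
python3 - <<'E'
from m import *
im=cv2.imread("pics/t0.png")
for n,roi,k,z in [("whisk",(232,209,258,245),'light',14),("trough",(318,180,426,226),'wood',40),("tinbox",(148,255,222,345),'wood',40),("scoopbox",(398,232,478,325),'wood',40),
   ("scoop",(300,252,340,306),'wood',30),("tin",(352,256,388,290),'light',60),("shaker",(300,218,321,240),'light',60),("riser",(195,138,290,215),'wood',60)]:
    p=blob(im,roi,k);P=ray("top",p,z);bx,c,s,a=rect(P)
    print(n,len(p),p.min(0),p.max(0),"c",c,"s",s,"a",a);print(bx.ravel())
# scoop split
p=blob(im,(300,252,340,306),'wood');b=p[p[:,1]>281];h=p[p[:,1]<278]
for q,z in((b,32),(h,31)):
    P=ray("top",q,z);print(P.min(0),P.max(0),P.mean(0))
p=blob(im,(232,209,258,245),'light');P=ray("top",p,14)
v=cv2.fitLine(P[:,:2].astype(np.float32),cv2.DIST_L2,0,.01,.01).ravel();print("whisk line",np.round(v,3))
im=cv2.imread("pics/s0.png")
crop=cv2.resize(cv2.imread("pics/t0.png")[130:330,140:480],None,fx=2.3,fy=2.3,interpolation=cv2.INTER_CUBIC);cv2.imwrite("pics/c0.png",crop)
# side checks: whisk end, tin
for uv,z in[((298,314),7),((376,225),30)]:print(ray("side",[uv],z))
E
```

```text
whisk 152 [241 209] [247 234] c [621.7 163.7] s [15.3 64.2] a 89.48480987548828
[589.6 156.3 653.7 155.7 653.9 171.  589.7 171.6]
trough 2471 [324 185] [419 222] c [ 654.8 -159.5] s [ 69.8 234.1] a 5.547726154327393
[ 608.8  -46.4  631.4 -279.4  700.9 -272.7  678.2  -39.7]
tinbox 3919 [154 263] [215 338] c [425.6 310.6] s [147.5 181.7] a 86.61431121826172
[330.6 242.3 511.9 231.6 520.6 378.9 339.3 389.6]
scoopbox 4315 [403 239] [472 319] c [ 463.6 -313.7] s [180.9 147.1] a 6.440275192260742
[ 365.5 -250.8  382.  -397.   561.7 -376.7  545.2 -230.5]
scoop 380 [310 259] [328 298] c [469.3 -34.3] s [42.9 98.1] a 61.8911247253418
[415.9 -30.2 502.5 -76.4 522.7 -38.5 436.2   7.7]
tin 381 [359 262] [381 283] c [ 481.5 -145.8] s [51.1 51.6] a 43.16561508178711
[ 445.2 -144.5  480.4 -182.1  517.7 -147.1  482.5 -109.5]
shaker 129 [304 224] [316 237] c [589.   -2.9] s [26.2 35.1] a 62.201255798339844
[567.4  -6.4 598.4 -22.7 610.7   0.5 579.6  16.8]
riser 3327 [203 141] [279 208] c [733.2 164.6] s [158.9 182.1] a 3.361987590789795
[648.6 250.9 659.3  69.1 817.9  78.4 807.2 260.2]
[424.5 -43.8  32. ] [464.1   0.6  32. ] [445.  -21.6  32. ]
[475.8 -45.8  31. ] [520.2 -24.9  31. ] [497.4 -35.7  31. ]
whisk line [  1.    0.  622.9 163.9]
[[591.2 157.8   7. ]]
[[ 484.  -137.6   30. ]]
```

View pics/c0.png

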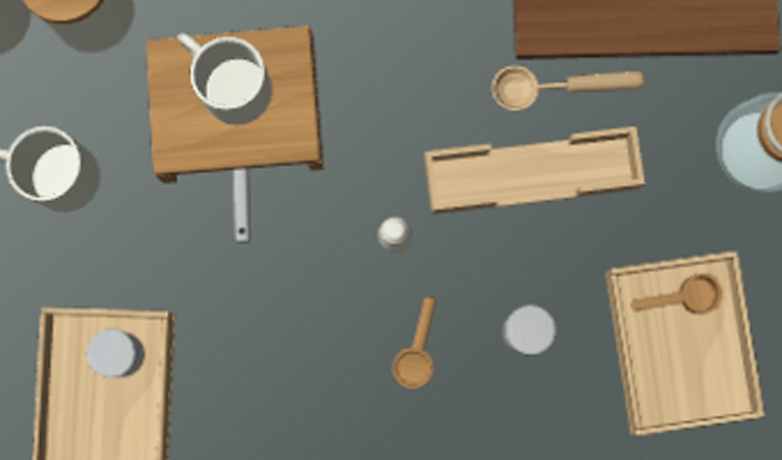

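The enlarged crop confirms the layout: whisk handle end at full-image px (245,235), the scoop's handle pointing ahead and right, and clear space in front of the riser. First I swing clear of the kettle. The same turn also gets the measuring of the whisk's yaw started.

Emit:
{"name": "move_arm", "arguments": {
  "moves": [-0.07, -0.28, -0.06, 0, -0.07, -0.28, -0.06, 0, -0.07, -0.28, -0.06, 0, -0.36, -0.1, 0, 0, -0.36, -0.1, 0, 0, -0.36, -0.1, 0, 0, -0.36, -0.1, 0, 0, -0.36, -0.1, 0, 0, 0, 0, 0, -0.08, 0, 0, 0, -0.08],
  "claw": 60
}}

```text
t: 1.35
eef_pos: [401.4, 330.8, 241.2]
tcp_rot: [-3.141, -0.001, 3.134]
ft_force: [-0.4, 0.4, -0.9]
opening: 0.634
grip_force: 0.0
```

```bash
cat > go.py <<'E'
import sys; from h import *
np.set_printoptions(suppress=True,precision=3)
def need(x,y,z,yaw=None):
    "total shift in tool axes (units of 150 mm) to a world TCP target, and turn in units; shift given both for the present and the final yaw"
    s=monitor.state(); p=np.array(s["eef_pos"]); w=s["tcp_rot"][2]; d=np.array([x,y,z])-p
    f=lambda a: np.array([d[0]*np.cos(a)+d[1]*np.sin(a), d[0]*np.sin(a)-d[1]*np.cos(a), -d[2]])/150
    print("t",round(s["t"],2),"at",p,"rot",s["tcp_rot"],"open",s["opening"]*95,"grip",s["grip_force"])
    print("now-axes",f(w))
    if yaw is not None:
        dy=(yaw-w+np.pi)%(2*np.pi)-np.pi
        print("turn",-dy/(np.pi/2),"then",f(yaw))
if __name__=="__main__":
    a=[float(v) for v in sys.argv[1:]]; need(*a[:3],*(np.radians(v) for v in a[3:]))
E
python3 - <<'E'
from m import *
im=cv2.imread("pics/t0.png").astype(float).mean(2)
A=[]
for r in range(213,233):
    w=np.clip(im[r,236:254]-np.median(np.r_[im[r,232:238],im[r,252:256]])-15,0,None); A.append([(w*np.arange(236,254)).sum()/w.sum(),r])
P=ray("top",A,14); k=np.polyfit(P[:,0],P[:,1],1); print("yaw deg",np.degrees(np.arctan(k[0])),"y at 611,690:",np.polyval(k,[611,690]))
E
python3 go.py 608 164 80 181
```

```text
yaw deg 0.6588031109430469 y at 611,690: [163.8 164.7]
t 1.35 at [401.446 330.839 241.193] rot [-3.141 -0.001  3.134] open 60.18374338654637 grip 0.0
now-axes [-1.386 -1.101  1.075]
turn -0.01622235380229141 then [-1.357 -1.136  1.075]
```

Emit:
{"name": "move_arm", "arguments": {
  "moves": [-0.23, -0.19, 0, -0.016, -0.23, -0.19, 0, 0, -0.23, -0.19, 0, 0, -0.23, -0.19, 0, 0, -0.23, -0.19, 0, 0, -0.22, -0.19, 0, 0, 0, 0, 0.36, 0, 0, 0, 0.36, 0, 0, 0, 0.35, 0, 0, 0, 0, 0]
}}

```text
t: 2.6
eef_pos: [606.3, 162.3, 77.8]
tcp_rot: [-3.141, -0.007, -3.127]
ft_force: [-0.3, -0.8, 1.2]
opening: 0.631
grip_force: 0.0
```

```bash
python3 - <<'E'
from h import *
a=snap("side","s1");b=snap("top","t1")
c=cv2.resize(a[220:380,180:400],None,fx=2,fy=2); d=cv2.resize(b[120:280,170:330],None,fx=2,fy=2)
cv2.imwrite("pics/c1.png",np.hstack([c,d]))
E
python3 go.py 608 164 5 180.7
```

```text
t 2.7 at [608.803 162.833  82.27 ] rot [ 3.141  0.001 -3.127] open 59.88298698756298 grip 0.0
now-axes [0.005 0.008 0.515]
turn 0.001566035402964424 then [0.005 0.008 0.515]
```

View pics/c1.png

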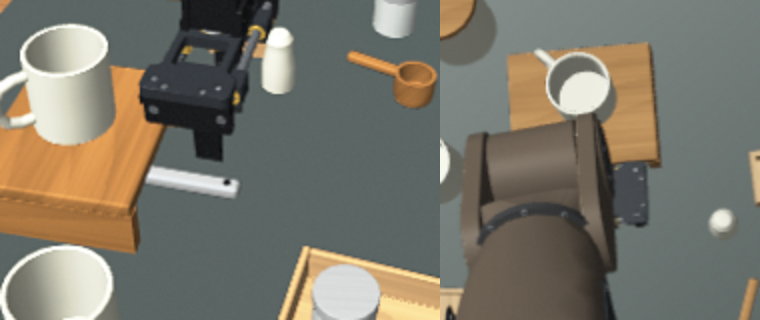

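The fingers straddle the handle near its end (crop px ~(205,160)), clear of the riser and mug. Now down and close.

Emit:
{"name": "move_arm", "arguments": {
  "moves": [0, 0, 0.18, 0, 0, 0, 0.18, 0, 0, 0.01, 0.16, 0, 0, 0, 0, 0, 0, 0, 0, 0]
}}

```text
t: 3.32
eef_pos: [609.4, 164.4, 5.4]
tcp_rot: [3.141, 0.003, -3.127]
ft_force: [0.1, 0.0, -0.6]
opening: 0.628
grip_force: 0.0
```

Emit:
{"name": "move_arm", "arguments": {
  "moves": [0, 0, 0, 0, 0, 0, 0, 0, 0, 0, 0, 0, 0, 0, 0, 0, 0, 0, 0, 0],
  "claw": 0
}}

```text
t: 3.95
eef_pos: [608.2, 164.2, 3.1]
tcp_rot: [3.142, -0.0, -3.127]
ft_force: [-0.9, 1.5, 3.2]
opening: 0.165
grip_force: 30.1
```

Emit:
{"name": "move_arm", "arguments": {
  "moves": [0.1, 0, 0, 0, 0.15, 0, 0, 0, 0.15, 0, 0, 0, 0.15, 0, 0, 0, 0.15, 0, 0, 0, 0.15, 0, 0, 0, 0.15, 0, 0, 0, 0.05, 0, 0, 0, 0, 0, 0, 0, 0, 0, 0, 0]
}}

```text
t: 5.2
eef_pos: [451.6, 162.0, 3.1]
tcp_rot: [3.141, 0.001, -3.127]
ft_force: [-0.2, 0.2, -1.2]
opening: 0.164
grip_force: 29.9
```

Emit:
{"name": "move_arm", "arguments": {
  "moves": [0, 0, 0, 0, 0, 0, 0, 0, 0, 0, 0, 0, 0, 0, 0, 0, 0, 0, -0.2, 0, 0, 0, -0.3, 0, 0, 0, -0.2, 0, 0, 0, 0, 0],
  "claw": 50
}}

```text
t: 6.2
eef_pos: [451.5, 162.1, 109.9]
tcp_rot: [3.141, 0.004, -3.127]
ft_force: [-0.2, -0.0, -0.4]
opening: 0.523
grip_force: 0.0
```

```bash
python3 - <<'E'
from m import *
a=snap("side","s2");b=snap("top","t2")
c=cv2.resize(a[230:390,200:420],None,fx=2,fy=2); d=cv2.resize(b[160:320,190:300],None,fx=2,fy=2)
cv2.imwrite("pics/c2.png",np.hstack([c,d]))
E
python3 go.py 541 164 80 180.7
```

```text
t 6.3 at [450.514 161.863 107.845] rot [ 3.141  0.    -3.127] open 49.99643504399994 grip 0.0
now-axes [-0.603  0.005  0.186]
turn 0.0015410234585585035 then [-0.603  0.007  0.186]
```

View pics/c2.png

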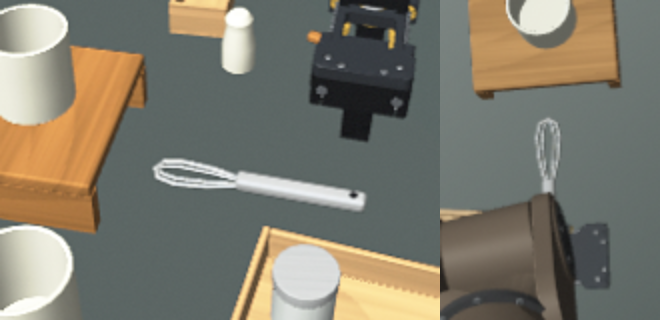

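The whisk is wholly out: its wire tip is at top px ~(243,219), well clear of the riser edge at row ~207, and its handle end at side px ~(382,331). Now I measure its middle.

```bash
python3 - <<'E'
from m import *
tip=ray("top",[(243.6,219)],3);print("top tip",tip)
print("side tip",ray("side",[(276.5,315)],3),"side end(top edge)",ray("side",[(382,330)],7), "junction",ray("side",[(319,322)],7))
im=cv2.imread("pics/s2.png")
p=blob(im,(322,305,386,340),'light');P=ray("side",p,10)
v=cv2.fitLine(P[:,:2].astype(np.float32),cv2.DIST_L2,0,.01,.01).ravel();print(np.round(v,3),P.min(0),P.max(0),len(p))
E
```

```text
top tip [[629.6 166.1   3. ]]
side tip [[630.7 166.5   3. ]] side end(top edge) [[433.7 159.2   7. ]] junction [[548.6 167.7   7. ]]
[  1.   -0.  489.3 164.1] [433.4 151.3  10. ] [546.1 176.4  10. ] 613
```

Emit:
{"name": "move_arm", "arguments": {
  "moves": [-0.2, 0.01, 0, 0, -0.2, 0, 0, 0, -0.13, 0, 0, 0, 0, 0, 0.25, 0, 0, 0, 0.25, 0, 0, 0, 0.19, 0, 0, 0, 0, 0, 0, 0, 0, 0]
}}

```text
t: 7.3
eef_pos: [529.5, 164.4, 3.4]
tcp_rot: [-3.141, -0.002, -3.127]
ft_force: [0.1, 0.3, 0.2]
opening: 0.526
grip_force: 0.0
```

Emit:
{"name": "move_arm", "arguments": {
  "moves": [0, 0, 0, 0, 0, 0, 0, 0, 0, 0, 0, 0, 0, 0, 0, 0, 0, 0, 0, 0],
  "claw": 0
}}

```text
t: 7.92
eef_pos: [530.2, 164.6, 4.8]
tcp_rot: [3.141, 0.0, -3.127]
ft_force: [-0.2, -0.1, 0.9]
opening: 0.166
grip_force: 30.0
```

Emit:
{"name": "move_arm", "arguments": {
  "moves": [0, 0, -0.15, 0, 0, 0, -0.25, 0, 0, 0, -0.3, 0, 0, 0, -0.3, 0, 0, 0, 0, 0.1, 0, 0, 0, 0.11, 0, 0, 0, 0.11, 0, 0, 0, 0.11, 0, 0, 0, 0.11, 0, 0, 0, 0.11]
}}

```text
t: 9.18
eef_pos: [530.0, 164.5, 154.5]
tcp_rot: [-3.141, -0.0, 2.13]
ft_force: [0.5, -0.1, -1.0]
opening: 0.163
grip_force: 30.0
```

Emit:
{"name": "move_arm", "arguments": {
  "moves": [0, 0, 0, 0.11, 0, 0, 0, 0.11, 0, 0, 0, 0.07, 0, 0, 0, 0, 0, 0, 0, 0]
}}

```text
t: 9.8
eef_pos: [530.1, 164.6, 154.6]
tcp_rot: [-3.141, -0.0, 1.682]
ft_force: [-0.0, -0.3, -1.5]
opening: 0.167
grip_force: 30.0
```

```bash
python3 go.py 658 -160 145 96.2; python3 - <<'E'
from m import *
a=snap("side","s3");b=snap("top","t3")
c=cv2.resize(a[150:310,250:430],None,fx=2.2,fy=2.2); d=cv2.resize(b[160:320,190:360],None,fx=2.2,fy=2.2)
cv2.imwrite("pics/c3.png",np.hstack([c,d]))
E
```

```text
t 9.8 at [530.088 164.565 154.565] rot [-3.141 -0.     1.682] open 15.905535602962576 grip 29.964971244335175
now-axes [-2.245  0.607  0.064]
turn 0.002034755361256076 then [-2.243  0.614  0.064]
```

View pics/c3.png

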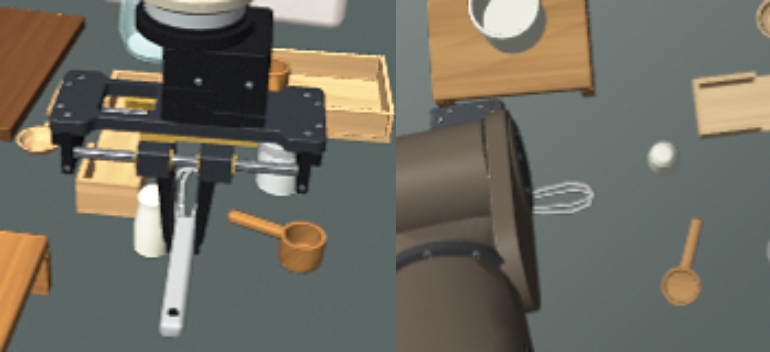

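The whisk is held level by its middle, wires towards the tray. I carry it over the shaker with ample height.

Emit:
{"name": "move_arm", "arguments": {
  "moves": [-0.15, 0.04, 0, 0, -0.3, 0.08, 0, 0, -0.3, 0.08, 0, 0, -0.3, 0.08, 0, 0, -0.3, 0.08, 0, 0, -0.3, 0.08, 0, 0, -0.3, 0.08, 0, 0, -0.2, 0.06, 0, 0, -0.095, 0.03, 0, 0, 0, 0, 0, 0]
}}

```text
t: 11.15
eef_pos: [657.7, -160.4, 154.3]
tcp_rot: [-3.141, -0.0, 1.679]
ft_force: [0.4, 0.6, -2.0]
opening: 0.165
grip_force: 30.0
```

Emit:
{"name": "move_arm", "arguments": {
  "moves": [0, 0, 0.2, 0, 0, 0, 0.25, 0, 0, 0, 0.15, 0, 0, 0, 0, 0]
}}

```text
t: 11.65
eef_pos: [656.7, -158.5, 63.3]
tcp_rot: [-3.139, -0.002, 1.681]
ft_force: [-0.4, -0.2, -1.7]
opening: 0.164
grip_force: 30.0
```

```bash
python3 go.py 658 -160 10 95.6; python3 - <<'E'
from m import *
a=snap("side","s4");b=snap("top","t4")
c=cv2.resize(a[130:290,240:400],None,fx=2.4,fy=2.4); d=cv2.resize(b[140:300,300:460],None,fx=2.4,fy=2.4)
cv2.imwrite("pics/c4.png",np.hstack([c,d]))
# predicted tray rim corners at (658,-160), yaw 95.6, in the side picture
t=np.radians(95.6);R=np.array([[np.cos(t),-np.sin(t)],[np.sin(t),np.cos(t)]])
q=np.array([[116,32],[116,-32],[-116,-32],[-116,32]])@R.T+[658,-160]
for n,o in(("side",(240,130)),("top",(300,140))):
    print(n,((proj(n,np.c_[q,[40]*4])-o)*2.4+([384,0] if n=="top" else [0,0])).ravel())
E
```

```text
t 11.65 at [ 656.734 -158.538   63.27 ] rot [-3.139 -0.002  1.681] open 15.588815882871966 grip 29.964901506900787
now-axes [-0.011  0.007  0.355]
turn 0.008024901974208878 then [-0.011  0.007  0.355]
side [173.3 252.5 104.6 246.1 145.9 124.6 203.6 129.3]
top [450.5 193.3 442.7 132.7 662.6 105.9 671.7 165.9]
```

View pics/c4.png

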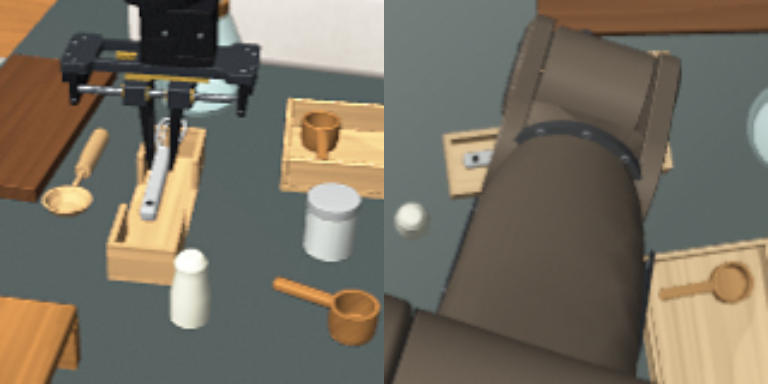

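The whisk hangs straight over the tray (side crop: tray rim from (110,243) to (205,130), whisk in line with it). Lower and release.

Emit:
{"name": "move_arm", "arguments": {
  "moves": [-0.01, 0, 0.12, 0.008, 0, 0, 0.12, 0, 0, 0, 0.08, 0, 0, 0, 0.03, 0, 0, 0, 0, 0, 0, 0, 0, 0]
}}

```text
t: 12.5
eef_pos: [658.2, -161.8, 12.5]
tcp_rot: [3.141, 0.0, 1.667]
ft_force: [0.8, -0.3, -1.5]
opening: 0.167
grip_force: 30.0
```

```bash
python3 go.py 657 -160 9 95.6
```

```text
t 12.5 at [ 658.176 -161.781   12.543] rot [3.141 0.    1.667] open 15.863177587834103 grip 29.964865744113922
now-axes [ 0.013 -0.007  0.024]
turn -0.0008359386666268529 then [ 0.013 -0.007  0.024]
```

Emit:
{"name": "move_arm", "arguments": {
  "moves": [0.01, 0, 0.015, 0, 0, 0, 0, 0, 0, 0, 0, 0]
}}

```text
t: 12.88
eef_pos: [657.8, -160.2, 10.0]
tcp_rot: [3.141, 0.0, 1.667]
ft_force: [0.1, 0.2, -1.1]
opening: 0.166
grip_force: 30.0
```

Emit:
{"name": "move_arm", "arguments": {
  "moves": [0, 0, 0, 0, 0, 0, 0, 0, 0, 0, 0, 0, 0, 0, 0, 0, 0, 0, -0.15, 0, 0, 0, -0.3, 0, 0, 0, -0.35, 0, 0, 0, -0.2, 0, 0, 0, 0, 0],
  "claw": 34
}}

```text
t: 14.0
eef_pos: [658.6, -160.5, 162.5]
tcp_rot: [3.137, 0.002, 1.667]
ft_force: [-1.1, -0.2, 0.7]
opening: 0.355
grip_force: 0.0
```

```bash
python3 go.py 486 -33 80 165
```

```text
t 14.0 at [ 658.613 -160.51   162.499] rot [3.137 0.002 1.667] open 33.706856953284344 grip 0.0
now-axes [ 0.957 -1.064  0.55 ]
turn -0.7719932365439296 then [1.332 0.523 0.55 ]
```

Emit:
{"name": "move_arm", "arguments": {
  "moves": [0.16, -0.18, 0, 0, 0.16, -0.18, 0, 0, 0.16, -0.18, 0, 0, 0.16, -0.18, 0, 0, 0.16, -0.18, 0, 0, 0.16, -0.17, 0, 0, 0, 0, 0, -0.11, 0, 0, 0, -0.11, 0, 0, 0, -0.11, 0, 0, 0, -0.11],
  "claw": 45
}}

```text
t: 15.25
eef_pos: [483.6, -32.2, 158.8]
tcp_rot: [-3.141, -0.002, 2.364]
ft_force: [-0.8, 0.3, 0.5]
opening: 0.474
grip_force: 0.0
```

Emit:
{"name": "move_arm", "arguments": {
  "moves": [0, 0, 0, -0.11, 0, 0, 0, -0.11, 0, 0, 0, -0.11, 0, 0, 0.2, 0, 0, 0, 0.25, 0, 0, 0, 0.1, 0, 0, 0, 0, 0, 0, 0, 0, 0]
}}

```text
t: 16.25
eef_pos: [484.2, -32.3, 77.5]
tcp_rot: [3.141, -0.0, 2.877]
ft_force: [-0.4, -1.0, 1.0]
opening: 0.474
grip_force: 0.0
```

```bash
python3 go.py 486 -33 7 165; python3 - <<'E'
from m import *
a=snap("side","s5");b=snap("top","t5")
c=cv2.resize(a[170:300,270:430],None,fx=2.4,fy=2.4); d=cv2.resize(b[170:300,290:450],None,fx=2.4,fy=2.4)
cv2.imwrite("pics/c5.png",np.hstack([c,d]))
E
```

```text
t 16.25 at [484.177 -32.339  77.506] rot [ 3.141 -0.     2.877] open 45.02271005358764 grip 0.0
now-axes [-0.013 -0.001  0.47 ]
turn -0.0020145607310893083 then [-0.013 -0.001  0.47 ]
```

View pics/c5.png

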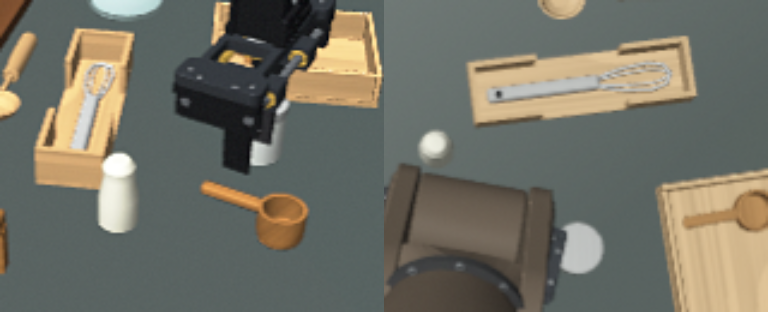

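The whisk lies in the tray, in line and near its centre (top crop from (487,95) to (670,70)); the gripper is over the scoop handle. Grip the scoop.

Emit:
{"name": "move_arm", "arguments": {
  "moves": [-0.01, 0, 0.18, 0, 0, 0, 0.17, 0, 0, 0, 0.12, 0, 0, 0, 0, 0, 0, 0, 0, 0]
}}

```text
t: 16.98
eef_pos: [486.0, -32.8, 7.7]
tcp_rot: [3.141, 0.001, 2.877]
ft_force: [0.4, -0.4, 0.2]
opening: 0.475
grip_force: 0.0
```

Emit:
{"name": "move_arm", "arguments": {
  "moves": [0, 0, 0, 0, 0, 0, 0, 0, 0, 0, 0, 0, 0, 0, 0, 0, 0, 0, 0, 0],
  "claw": 0
}}

```text
t: 17.6
eef_pos: [485.7, -32.7, 6.9]
tcp_rot: [3.141, 0.0, 2.877]
ft_force: [0.3, 0.9, 2.5]
opening: 0.12
grip_force: 30.0
```

Emit:
{"name": "move_arm", "arguments": {
  "moves": [0, 0, -0.15, 0, 0, 0, -0.3, 0, 0, 0, -0.3, 0, 0, 0, -0.2, 0, 0, 0, 0, 0.1, 0, 0, 0, 0.11, 0, 0, 0, 0.11, 0, 0, 0, 0.11, 0, 0, 0, 0.11, 0, 0, 0, 0.11]
}}

```text
t: 18.85
eef_pos: [485.4, -32.7, 149.2]
tcp_rot: [-3.141, -0.0, 1.85]
ft_force: [-0.2, -0.4, -0.8]
opening: 0.12
grip_force: 30.0
```

```bash
python3 - <<'E'
from go import *
t=np.radians(6.4); c=np.array([463.3,-317]); q=c+[-42*np.cos(t)+14*np.sin(t),-42*np.sin(t)-14*np.cos(t)]
print(q); need(q[0],q[1],145,np.radians(96.4))
E
```

```text
[ 423.122 -335.594]
t 18.85 at [485.436 -32.714 149.23 ] rot [-3.141 -0.     1.85 ] open 11.354318747669106 grip 29.987389147281647
now-axes [-1.827 -0.956  0.028]
turn 0.10662720348350196 then [-1.96  -0.638  0.028]
```

Turn the rest, then shift (-1.96, -0.64).

Emit:
{"name": "move_arm", "arguments": {
  "moves": [0, 0, 0, 0.107, 0, 0, 0, 0, -0.16, -0.05, 0, 0, -0.28, -0.09, 0, 0, -0.3, -0.1, 0, 0, -0.3, -0.1, 0, 0, -0.3, -0.1, 0, 0, -0.3, -0.1, 0, 0, -0.2, -0.06, 0, 0, -0.12, -0.04, 0, 0]
}}

```text
t: 20.1
eef_pos: [424.1, -337.2, 149.2]
tcp_rot: [-3.142, -0.0, 1.69]
ft_force: [0.2, 0.3, 0.4]
opening: 0.12
grip_force: 30.0
```

Emit:
{"name": "move_arm", "arguments": {
  "moves": [0, 0, 0.1, 0, 0, 0, 0.25, 0, 0, 0, 0.15, 0, 0, 0, 0, 0, 0, 0, 0, 0]
}}

```text
t: 20.72
eef_pos: [424.9, -335.3, 74.7]
tcp_rot: [3.141, 0.0, 1.689]
ft_force: [-0.5, -1.2, -0.9]
opening: 0.123
grip_force: 30.0
```

```bash
python3 go.py 423 -335.6 14 96.4; python3 - <<'E'
from m import *
a=snap("side","s6");b=snap("top","t6")
c=cv2.resize(a[130:260,320:480],None,fx=2.4,fy=2.4); d=cv2.resize(b[200:330,350:510],None,fx=2.4,fy=2.4)
cv2.imwrite("pics/c6.png",np.hstack([c,d]))
E
```

```text
t 20.73 at [ 424.931 -335.332   74.747] rot [3.141 0.    1.689] open 11.705614035639147 grip 29.99045580625534
now-axes [-0.    -0.013  0.405]
turn 0.004083040062557948 then [-0.    -0.013  0.405]
```

View pics/c6.png

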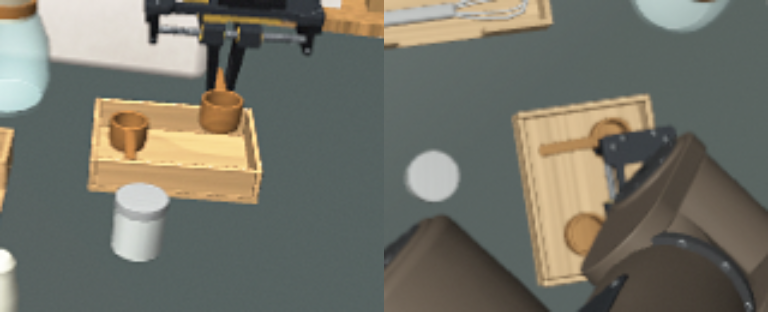

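The scoop hangs level over the free near half (top crop: bowl at (585,235), clear of the stored scoop at (570,145)). Lower it.

Emit:
{"name": "move_arm", "arguments": {
  "moves": [0, -0.01, 0.15, 0, 0, 0, 0.15, 0, 0, 0, 0.08, 0, 0, 0, 0.02, 0, 0, 0, 0, 0, 0, 0, 0, 0]
}}

```text
t: 21.58
eef_pos: [423.3, -336.3, 15.0]
tcp_rot: [3.141, 0.001, 1.688]
ft_force: [0.7, -0.2, -0.5]
opening: 0.124
grip_force: 30.0
```

```bash
python3 go.py 423 -335.6 13 96.4
```

```text
t 21.57 at [ 423.28  -336.292   14.991] rot [3.141 0.001 1.688] open 11.754606095545961 grip 29.99042183160782
now-axes [ 0.005 -0.001  0.013]
turn 0.0032812290927118223 then [ 0.005 -0.001  0.013]
```

Emit:
{"name": "move_arm", "arguments": {
  "moves": [0, 0, 0.012, 0, 0, 0, 0, 0, 0, 0, 0, 0]
}}

```text
t: 21.95
eef_pos: [423.3, -336.4, 12.9]
tcp_rot: [3.141, 0.001, 1.688]
ft_force: [-1.1, -1.0, 4.4]
opening: 0.126
grip_force: 30.0
```

Emit:
{"name": "move_arm", "arguments": {
  "moves": [0, 0, 0, 0, 0, 0, 0, 0, 0, 0, 0, 0, 0, 0, 0, 0, 0, 0, -0.15, 0, 0, 0, -0.3, 0, 0, 0, -0.3, 0, 0, 0, -0.2, 0, 0, 0, 0, 0],
  "claw": 32
}}

```text
t: 23.08
eef_pos: [423.6, -336.6, 157.0]
tcp_rot: [3.139, 0.003, 1.688]
ft_force: [0.2, -0.2, -0.4]
opening: 0.338
grip_force: 0.0
```

```bash
python3 go.py 481.5 -146 100 176.6
```

```text
t 23.07 at [ 423.604 -336.619  157.038] rot [3.139 0.003 1.688] open 32.09114596066721 grip 0.0
now-axes [1.217 0.531 0.38 ]
turn -0.8878314011622721 then [-0.31   1.291  0.38 ]
```

Emit:
{"name": "move_arm", "arguments": {
  "moves": [0.24, 0.11, 0, 0, 0.24, 0.11, 0, 0, 0.25, 0.1, 0, 0, 0.25, 0.11, 0, 0, 0.24, 0.1, 0, 0, 0, 0, 0, -0.11, 0, 0, 0, -0.11, 0, 0, 0, -0.11, 0, 0, 0, -0.11, 0, 0, 0, -0.11],
  "claw": 90
}}

```text
t: 24.32
eef_pos: [480.2, -144.9, 153.8]
tcp_rot: [-3.141, -0.002, 2.557]
ft_force: [0.4, -0.0, -0.6]
opening: 0.946
grip_force: 0.0
```

Emit:
{"name": "move_arm", "arguments": {
  "moves": [0, 0, 0, -0.11, 0, 0, 0, -0.11, 0, 0, 0, -0.11, 0, 0, 0.18, 0, 0, 0, 0.2, 0, 0, 0, 0, 0, 0, 0, 0, 0]
}}

```text
t: 25.2
eef_pos: [480.8, -145.1, 98.3]
tcp_rot: [3.141, -0.0, 3.07]
ft_force: [-0.3, 0.1, -0.0]
opening: 0.947
grip_force: 0.0
```

```bash
python3 - <<'E'
from m import *
a=snap("side","s7");b=snap("top","t7")
c=cv2.resize(a[130:260,320:480],None,fx=2.4,fy=2.4); d=cv2.resize(b[200:330,350:510],None,fx=2.4,fy=2.4)
cv2.imwrite("pics/c7.png",np.hstack([c,d]))
E
python3 go.py 482 -145.5 11 176.6
```

```text
t 25.3 at [ 481.006 -145.2     98.841] rot [-3.141  0.001  3.07 ] open 90.09928782211279 grip 0.0
now-axes [-0.007 -0.002  0.586]
turn -0.007874744969113393 then [-0.007 -0.002  0.586]
```

View pics/c7.png

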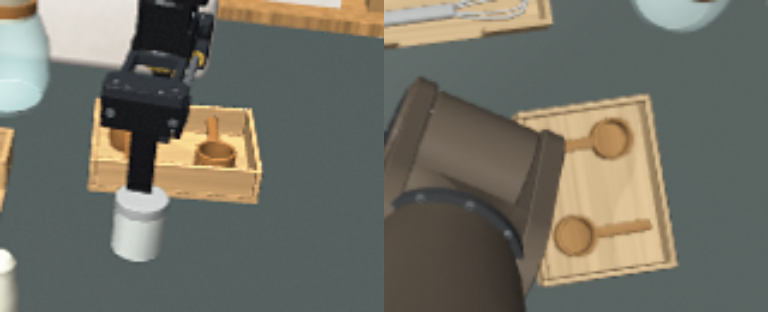

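The scoop stands in the free half (top crop: bowl (575,235), handle to (650,225)), and the fingers straddle the tin. That was my last picture; from here I check by numbers.

Emit:
{"name": "move_arm", "arguments": {
  "moves": [-0.006, 0, 0.2, -0.008, 0, 0, 0.22, 0, 0, 0, 0.16, 0, 0, 0, 0, 0, 0, 0, 0, 0]
}}

```text
t: 25.92
eef_pos: [482.1, -145.3, 12.2]
tcp_rot: [-3.141, 0.001, 3.082]
ft_force: [-0.4, -0.2, 0.3]
opening: 0.948
grip_force: 0.0
```

Emit:
{"name": "move_arm", "arguments": {
  "moves": [0, 0, 0, 0, 0, 0, 0, 0, 0, 0, 0, 0, 0, 0, 0, 0, 0, 0, 0, 0],
  "claw": 0
}}

```text
t: 26.55
eef_pos: [481.7, -145.2, 11.1]
tcp_rot: [-3.142, 0.0, 3.082]
ft_force: [0.2, -0.6, 1.7]
opening: 0.54
grip_force: 30.0
```

Emit:
{"name": "move_arm", "arguments": {
  "moves": [0, 0, -0.15, 0, 0, 0, -0.3, 0, 0, 0, -0.3, 0, 0, 0, -0.2, 0, 0, 0, 0, 0, 0, 0, 0, 0]
}}

```text
t: 27.3
eef_pos: [481.1, -144.9, 152.7]
tcp_rot: [3.141, -0.001, 3.082]
ft_force: [0.6, 1.4, -0.9]
opening: 0.54
grip_force: 30.0
```

```bash
python3 - <<'E'
from go import *
t=np.radians(-3.4); q=np.array([425.5,314])-44*np.array([np.cos(t),np.sin(t)])
print(q); need(q[0],q[1],145,np.radians(176.6))
E
```

```text
[381.577 316.609]
t 27.3 at [ 481.069 -144.935  152.653] rot [ 3.141 -0.001  3.082] open 51.30802616183624 grip 29.999855160713196
now-axes [0.844 3.032 0.051]
turn 9.676272396071543e-05 then [0.845 3.032 0.051]
```

Emit:
{"name": "move_arm", "arguments": {
  "moves": [0.04, 0.15, 0, 0, 0.09, 0.32, 0, 0, 0.09, 0.32, 0, 0, 0.09, 0.32, 0, 0, 0.09, 0.32, 0, 0, 0.09, 0.32, 0, 0, 0.09, 0.32, 0, 0, 0.09, 0.32, 0, 0, 0.09, 0.32, 0, 0, 0.07, 0.2, 0, 0]
}}

```text
t: 28.55
eef_pos: [381.9, 299.6, 152.0]
tcp_rot: [-3.14, -0.002, 3.084]
ft_force: [-0.2, -1.0, -1.8]
opening: 0.54
grip_force: 30.0
```

Emit:
{"name": "move_arm", "arguments": {
  "moves": [0.015, 0.12, 0, 0, 0, 0, 0, 0, 0, 0, 0.2, 0, 0, 0, 0.25, 0, 0, 0, 0, 0, 0, 0, 0, 0]
}}

```text
t: 29.3
eef_pos: [382.5, 315.6, 86.9]
tcp_rot: [3.141, 0.0, 3.082]
ft_force: [-0.1, 0.3, -0.5]
opening: 0.535
grip_force: 30.0
```

```bash
python3 go.py 381.6 316.6 17.5 176.6
```

```text
t 29.3 at [382.53  315.649  86.9  ] rot [3.141 0.    3.082] open 50.83273605088308 grip 30.000128746032715
now-axes [0.007 0.006 0.463]
turn -0.0003976857658445701 then [0.007 0.006 0.463]
```

Emit:
{"name": "move_arm", "arguments": {
  "moves": [0.007, 0.006, 0.18, 0, 0, 0, 0.16, 0, 0, 0, 0.08, 0, 0, 0, 0.03, 0, 0, 0, 0.01, 0, 0, 0, 0, 0, 0, 0, 0, 0]
}}

```text
t: 30.18
eef_pos: [381.1, 317.2, 17.5]
tcp_rot: [3.141, 0.001, 3.082]
ft_force: [0.0, -0.2, -1.0]
opening: 0.541
grip_force: 30.0
```

Emit:
{"name": "move_arm", "arguments": {
  "moves": [0, 0, 0.004, 0, 0, 0, 0, 0]
}}

```text
t: 30.42
eef_pos: [381.1, 317.2, 17.1]
tcp_rot: [3.141, 0.001, 3.082]
ft_force: [-1.3, -0.7, 8.0]
opening: 0.542
grip_force: 30.0
```

Emit:
{"name": "move_arm", "arguments": {
  "moves": [0, 0, 0, 0, 0, 0, 0, 0, 0, 0, 0, 0, 0, 0, 0, 0, 0, 0, -0.1, 0, 0, 0, -0.25, 0, 0, 0, -0.35, 0, 0, 0, -0.35, 0, 0, 0, -0.1, 0],
  "claw": 74
}}

```text
t: 31.55
eef_pos: [381.5, 317.4, 193.1]
tcp_rot: [3.138, 0.005, 3.083]
ft_force: [0.1, 0.4, -0.4]
opening: 0.778
grip_force: 0.0
```

Emit:
{"name": "move_arm", "arguments": {
  "moves": [-0.1, -0.3, -0.1, 0, -0.1, -0.3, -0.1, 0, -0.1, -0.3, 0, 0, -0.1, -0.3, 0, 0, -0.1, -0.3, 0, 0, 0, 0, 0, 0, 0, 0, 0, 0]
}}

```text
t: 32.42
eef_pos: [442.2, 88.1, 219.5]
tcp_rot: [3.141, 0.0, 3.082]
ft_force: [-0.1, 0.5, -0.2]
opening: 0.781
grip_force: 0.0
```

```bash
python3 - <<'E'
from m import *
s=monitor.state();print(s["t"],s["eef_pos"])
b=snap("top","t8");a=snap("side","s8");t0=cv2.imread("pics/t0.png");s0=cv2.imread("pics/s0.png")
def circ(im,roi):
    p=[]; 
    g=im[roi[1]:roi[3],roi[0]:roi[2]].astype(int); m=((g[...,2]-g[...,0]<12)&(g.mean(2)>135)).astype(np.uint8)
    n,l,st,c=cv2.connectedComponentsWithStats(m)
    return [(st[k,4],*np.round(c[k]+roi[:2],1),*st[k,2:4]) for k in range(1,n) if st[k,4]>40]
for n,z,im in(("top",66,b),("top0",66,t0)):
    for r in circ(im,(154,263,215,338)):print(n,r,ray("top",[r[1:3]],66))
print("side",circ(a,(300,340,450,465)))
# changes between start and end pictures
for n,x,y in(("top",t0,b),("side",s0,a)):
    m=(cv2.absdiff(x,y).max(2)>40).astype(np.uint8); k,l,st,c=cv2.connectedComponentsWithStats(m)
    print(n,[list(map(int,st[i])) for i in range(1,k) if st[i,4]>25])
E
```

```text
32.425 [442.2  88.1 219.5]
top (np.int32(334), np.float64(187.8), np.float64(283.3), np.int32(21), np.int32(21)) [[467.3 295.4  66. ]]
top (np.int32(332), np.float64(178.4), np.float64(319.3), np.int32(20), np.int32(21)) [[381.2 318.8  66. ]]
top0 (np.int32(332), np.float64(187.8), np.float64(283.2), np.int32(21), np.int32(21)) [[467.5 295.4  66. ]]
side [(np.int32(1282), np.float64(350.9), np.float64(375.7), np.int32(34), np.int32(50)), (np.int32(1489), np.float64(406.7), np.float64(400.7), np.int32(39), np.int32(52))]
top [[334, 200, 56, 13, 311], [242, 203, 6, 32, 146], [311, 259, 18, 40, 341], [247, 260, 50, 203, 2159], [215, 263, 61, 83, 907], [359, 263, 22, 21, 368], [205, 265, 8, 71, 283], [420, 290, 42, 17, 352], [168, 309, 26, 21, 431], [225, 341, 21, 7, 53], [193, 407, 8, 59, 154], [0, 413, 58, 67, 2515], [304, 438, 11, 7, 32], [329, 442, 4, 11, 33], [339, 446, 21, 18, 155], [297, 452, 41, 13, 109], [281, 455, 38, 25, 282], [302, 460, 32, 17, 93], [356, 464, 8, 16, 76], [350, 468, 4, 12, 30], [339, 471, 9, 5, 30], [177, 475, 15, 5, 50]]
side [[375, 0, 177, 163, 12112], [366, 165, 59, 74, 2275], [629, 168, 11, 6, 37], [573, 176, 27, 77, 838], [600, 177, 9, 7, 27], [594, 181, 37, 50, 728], [299, 196, 19, 37, 244], [354, 245, 45, 29, 549], [620, 256, 20, 42, 210], [253, 303, 46, 16, 410], [388, 375, 40, 53, 1609]]
```

```bash
python3 -c "
from cell import order
print(order.job_done())"
```

```text
the job is handed in; nothing more can be done
None
```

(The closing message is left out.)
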